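Level the curing stand, then crack the sealed lid of the curing box and hold it ajar

ROBOT

A 6-joint arm with a two-finger parallel gripper is mounted at the origin on a cart in front of the work surface, level with it; the furniture and walls round the work are solid. World frame = base frame: x ahead of the robot, y to its left, z up, the work surface at z = 0. Lengths are in m, angles in degrees, forces in N, time in s.
With the tool pointing down it reaches from about 0.25 to 0.725 m from the base axis. Payload 9.7 kg.
Tool frame: the origin (TCP) lies midway between the tips of the shut fingers; the grasp point (between the pads) lies 19 mm behind it (grip_point_offset is the distance from the TCP to the grasp point, in m); y points along the fingers, z is the direction in which the jaws open and shut, and the axes are right-handed (so a half turn about y gives the same grasp; the last joint's range is limited). The gripper opens to 85 mm and grips with 20 to 120 N. Pads are 22 mm wide; open, the fingers measure 114 mm over their backs; the gripper's body (76 mm by 85 mm) begins 54 mm behind the grasp point. The pads swing forward as they close: fully open they stand 13 mm farther back than shut.
Start: joints at [-63.255, 4.979, 10.078, 95.1, 0, 90], TCP at [0.248, -0.491, 0.231] pointing down, gripper open.
Joint ranges: [-179.16, 179.16], [-48.56, 103.87], [-65.8, 70.77], [-126.05, 130.52], [-82.76, 87.17], [-180, 180]. Speed limits (degrees/s): [127.2, 127.2, 147.25, 180, 180, 180].

INTERFACE

Orientations are given as [roll, pitch, yaw] about the fixed x, y, z axes, in that order (R = Rz(yaw) Ry(pitch) Rx(roll)).
In Python, from workcell import get_obs, camera, job_done, grip_point_offset gives the robot as it stands.
- The arm moves only by the tool move_arm, never from a script. Its argument "deltas" is a list that holds one entry, the list of rows, each a list of 4 numbers: the shift along the tool's x, y, z in m, then the turn about the tool's y in degrees. A call has 1 to 5 rows; each row is the pose to reach, as a shift and turn from the pose commanded when the call began, along the tool's axes at that moment; what a row does not reach only later rows make up. A row lasts 1/10 s, in which the tool goes at most 50 mm and 8.59 degrees, less where a joint would pass 70% of its speed; a pose out of reach is approached as far as the arm can. A call with a gripper value outside its range is refused whole. "claw" is the finger opening in m, from 0 to 0.0854, set as the call begins (left out, the last holds). The fingers move at their own pace and stop on an object; "newtons" is the grip in N (left out, the last holds). Time passes only in rows, so rows that repeat a pose let the fingers close. It gives the time, the measured TCP pose, the force and the opening at its end, in the units of the state.
- get_obs(): the state, without advancing time (a new reading comes with each control period).
- camera(name): name is "scene" or "top" or "wrist"; returns a dict with "color" (400x640x3 uint8, blue, green, red), "range_z" (400x640 float32, m along the optical axis (not along the pixel's ray), 0 where there is no reading), "fx", "fy", "cx", "cy" (pixels), "T" (4x4, takes a point from camera to world coordinates). Camera axes: x right, y down, z forward; pixel columns grow to the right and rows downward; lengths in m; the calibration is good to about 2 mm. A picture is of the moment at which its call begins.
- job_done(): hands the job in, once; it reports no verdict.
The state is a dict: "time": time; "q": joint angles; "qd": joint speeds; "joint_efforts": joint torques, N m; "ee_pos": TCP position; "tcp_rot": TCP orientation; "wrist_force": force on the tool from outside, world axes, zero at the start; "torque": the same for the moment, N m; "opening": finger opening in m.
Only numpy, scipy, OpenCV 4.12 (cv2) and the standard library are available. Lean on these libraries where they do the work, as an engineer would, in place of code of your own. Each camera call takes 0.05 s, during which the arm holds its last target. There are 200 camera calls.

TASK

A freshly bonded road stud lies in the clear-lidded curing box, and it must lie level while it is aired, or its lens creeps sideways. Turn the round black screw knob at the right of the stand until the needle of the dial level stands upright, at the thick centre mark; only then take the handle of the lid, pull it free from its sticky rubber seal without letting it fly open (the gap at its front edge must never pass 55 mm), and hold it ajar with a gap of about 25 mm at the front. Finish while still holding the lid there by its handle, with the stand still level, and leave the other things on the table where they lie.

Things in the scene. Friction and masses are not known exactly. Their poses are not given: they have to be found in the camera images.
- stand: levelling stand, fixed to the table: dark steel base 240 (x) by 300 (y) by 14 mm. Origin under its middle, on the table, 10 mm behind the centre of its outline; x points from front to rear, y to its left. On it an aluminium plate of about the same outline, hinged along its left edge (y = +135 mm), top 46 mm above the table, carries box, dial and screw
- box: grey curing box on the plate, 170 by 170 by 62 mm, a stud inside under the clear lid; origin at the centre of its underside, at x = +15, y = +45 mm in the stand's frame
- plate (a joint): tilt of the plate in rad: 0 = level, negative = its right side low; within 0.0025 either way counts as level. It follows the screw: 0.00764 rad for each rad of the screw; starts between -0.019 and -0.008
- screw (a joint): turn of the screw knob in rad: grows clockwise seen from above, which lifts the plate's right side; 0 = level; starts between -2.4 and -1.1, stops at -3.4 and +2.2. It stays where it is left and takes about 0.1 N m to turn. Round black knob, 40 mm across, 26 mm high, axis upright, at x = +15, y = -115 mm in the stand's frame; it does not rise as it turns
- needle (a joint): needle of the dial level (white face 48 mm across on the plate in front of the box, tipped back towards the robot, top about 93 mm above the table): 0 = upright at the thick centre mark = level; positive = leaning right as the robot sees it, to the low side; 0.2 rad for 0.0025 rad of tilt. The marks stand 0.25 rad apart. Only a display
- screw_grip (a point): point on the axis of the screw knob at half its height, about 124 mm above the table (knob from 13 mm below to 13 mm above it); nothing within 70 mm of it at this height
- lid (a joint): opening of the lid in rad: 0 = shut, opens upward about the hinge at the rear of the box, 0.6 at most. Gap at the front = 176 mm times the angle: 0.14 = 25 mm. A rubber lip inside the front wall grips a bead under the lid: some 15 to 20 N upward at the handle (lid's weight included) start it, the force falls by half at 0.03 and to the lid's weight, 2 to 3 N, past 0.06. If let go it drops back onto the lip, at about 0.05
- lid_handle: steel bow handle on the clear lid (170 by 170 by 10 mm) near its front edge: round bar 12 mm thick and 90 mm long, parallel to the hinge (along the stand's y), on a post at each end, 24 mm of free height under it. Origin on the lid's top below the middle of the bar; axes turn with the lid, x points to the hinge
- handle_grip (a point): middle of the handle's bar, 30 mm above the top of the lid, about 151 mm above the table when shut; 149 mm in front of the hinge line and 40 mm above it
- lid_hinge (a point): middle of the lid's hinge line, at the rear of the box, about 111 mm above the table; when the lid is shut its x axis points from front to rear; its y axis lies along the hinge, to the left
- stud_07: bystander, loose: closed road stud, grey fluted disc 128 mm across and 47 high, near the right edge; origin under its centre
- stud_13: bystander, loose: closed road stud, as stud_07, farther from the robot; origin under its centre
- spare_lens: bystander, loose: spare clear lens disc, 121 mm across and 14 high, lying in front of the stand; origin under its centre
- insert_tray: bystander, loose: small black tray of brass inserts, 62 by 90 by 22 mm, left of the stand, farther than the lens; origin under its centre
- oil_bottle: bystander, loose: white dosing bottle with a pointed cap, 38 mm thick and 105 high, in front of the stand to the right; origin under its centre

How it is judged (in metres and radians):
On the way, in this order (a step that is already met when the one before it is completed fails the run):
1. the plate is level (within 0.0025 rad) (value of joint plate between -0.0025 and 0.0025 rad and value of joint lid below 0.03 rad), for 0.4 s.
2. the lid is broken free: pulled by its handle past the peak of the seal's force, to 0.06 rad (value of joint lid above 0.06 rad and contact force between the fingers and lid_handle above 1 N), for 0.1 s.
At the end, for the whole second after the job is handed in: The plate is level within 0.0025 rad, the lid stands still with 16 to 35 mm of gap at its front (0.09 to 0.20 rad), and the fingers hold it by its handle (more than 1 N) (value of joint plate between -0.0025 and 0.0025 rad and value of joint lid between 0.09 and 0.2 rad and velocity of joint lid between -0.03 and 0.03 rad/s and contact force between the fingers and lid_handle above 1 N); the arm keeps its last pose, push and grip.
It fails at once if the lid flies open: more than 55 mm at the front (0.315 rad) (value of joint lid above 0.315 rad).
It fails at once if a bystander is moved by more than 25 mm (distance of any of stud_07, stud_13, spare_lens, insert_tray, oil_bottle from where it was at the start of the episode above 0.025 m).
It also fails if it takes over 48 s, if anything falls off the work surface, if the arm or the gripper's body presses on something with over 40 N, if the wrist force passes 120 N, or if a joint passes its speed limit or range.

## Working session

There is one attempt and no reset: what is moved stays moved. The work goes in short steps, Python scripts to look and compute and a tool call to move; the robot and the scene stay as the last step left them, time stands still between calls to the robot, and variables do not carry over. Pictures are saved under pics/ and viewed, about 8 in all and at most 12, crops included, and the job is handed in when it is done.

Besides the shell and the picture viewer there is one more tool, called after "Request:" as name([rows], argument=value, ...), one row to a line, values as JSON. move_arm: Moves the arm, as the interface text tells. Its arguments: {"type":"object","properties":{"deltas":{"type":"array"},"claw":{"type":"number"},"newtons":{"type":"number"}},"required":["deltas"]}

```bash
mkdir -p pics; ls; python3 - <<'E'
from workcell import *
import cv2,numpy as np
print(get_obs(), grip_point_offset)
for n in("scene","top"):
    c=camera(n); cv2.imwrite(f"pics/{n}0.png",c["color"]); np.savez(f"{n}0.npz",**c); print(n,c["fx"],c["fy"],c["cx"],c["cy"],np.round(c["T"],3).tolist())
E
```

```text
pics
{'time': 0.0, 'q': array([-6.32555507e+01,  5.00914680e+00,  1.00349835e+01,  9.50977609e+01,
       -1.74536929e-04,  9.00002928e+01]), 'qd': array([-0.00851007,  0.00388689, -0.07301656, -0.04824174,  0.00269633,
       -0.00053012]), 'joint_efforts': array([-3.30603802e-05, -5.20389855e+01,  4.64800358e+01,  1.62167352e-02,
        4.97034171e-05,  1.57092677e-05]), 'ee_pos': array([ 0.24740897, -0.49097066,  0.23060654]), 'tcp_rot': array([-9.00719243e+01, -1.74904369e-04, -1.53255843e+02]), 'wrist_force': array([0.45304022, 0.76153507, 0.42187452]), 'torque': array([ 0.02325857, -0.02051827, -0.06742929]), 'opening': 0.08530691313772205} 0.0187
scene 466.53738856055935 466.53738856055935 328.7033456519294 196.22596172774473 [[-0.845, -0.32, 0.428, -0.058], [-0.534, 0.517, -0.668, 0.914], [-0.007, -0.793, -0.609, 0.947], [0.0, 0.0, 0.0, 1.0]]
top 431.31547393122855 431.31547393122855 318.26011270019444 200.33466023519998 [[0.027, -0.992, 0.119, 0.39], [-0.999, -0.029, -0.014, 0.017], [0.017, -0.119, -0.993, 1.271], [0.0, 0.0, 0.0, 1.0]]
```

View pics/scene0.png

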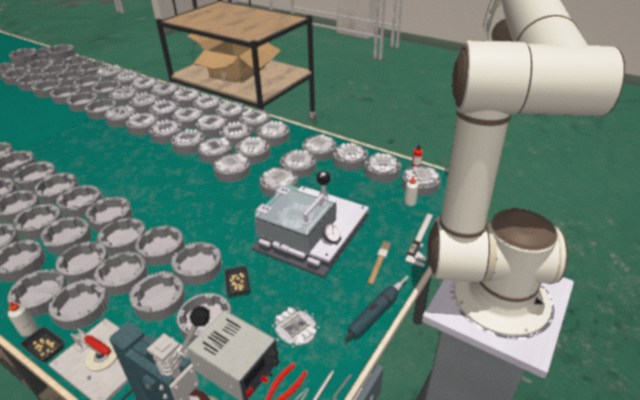

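View pics/top0.png

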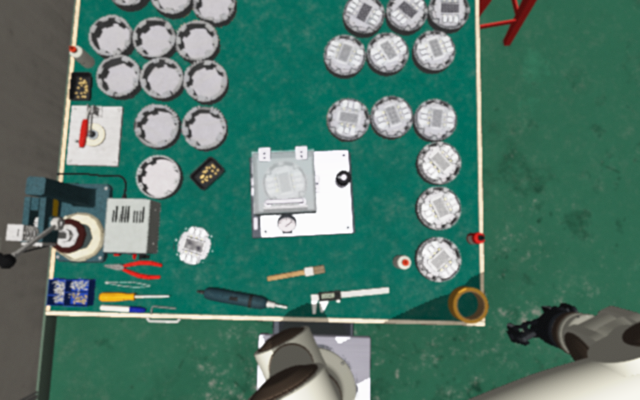

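Scene: the stand sits ahead of the robot. In the top view its knob is at about (344,179), the dial at (287,224) and the handle at about (285,203).

```bash
cat > h.py <<'E'
import numpy as np,cv2
def ray(c,u,v,z):
    T=np.array(c["T"]);d=T[:3,:3]@np.array([(u-c["cx"])/c["fx"],(v-c["cy"])/c["fy"],1.]);o=T[:3,3]
    return o+d*(z-o[2])/d[2]
E
python3 - <<'E'
from h import *
c=dict(np.load("top0.npz"));im=c["color"];hsv=cv2.cvtColor(im,cv2.COLOR_BGR2HSV)
m=((hsv[...,1]<90)).astype(np.uint8)*255
m=cv2.morphologyEx(m,cv2.MORPH_CLOSE,np.ones((5,5)))
n,l,s,ce=cv2.connectedComponentsWithStats(m)
k=l[200,330];print(s[k],ce[k])
# white plate right part: fit edges
w=((im.min(2)>215)).astype(np.uint8);n,l,s,ce=cv2.connectedComponentsWithStats(w);k=l[205,335];print(s[k])
cs,_=cv2.findContours((l==k).astype(np.uint8),cv2.RETR_EXTERNAL,cv2.CHAIN_APPROX_NONE)
r=cv2.minAreaRect(cs[0]);P=cv2.boxPoints(r);print(r);W=np.array([ray(c,*p,0.046) for p in P]);print(W.round(4))
e=[W[1]-W[0],W[2]-W[1]];print([np.degrees(np.arctan2(a[1],a[0])).round(2) for a in e])
# knob
b=(im.max(2)<70).astype(np.uint8);b[:165]=0;b[192:]=0;b[:,:330]=0;b[:,360:]=0
mm=cv2.moments(b,True);u,v=mm["m10"]/mm["m00"],mm["m01"]/mm["m00"];print("knob",u,v,mm["m00"],ray(c,u,v,.13))
print("handle",ray(c,285,203,.151),ray(c,403,262,.1))
x=im[140:250,240:365];cv2.imwrite("pics/crop1.png",cv2.resize(x,None,fx=5,fy=5,interpolation=cv2.INTER_CUBIC))
E
```

```text
[ 250  145  105   93 8860] [300.56376975 192.42370203]
[ 261  151   92   86 3599]
((304.4682312011719, 193.39639282226562), (82.20201110839844, 91.1895751953125), 86.98721313476562)
[[ 0.6643  0.181   0.046 ]
 [ 0.6866 -0.0822  0.046 ]
 [ 0.449  -0.0989  0.046 ]
 [ 0.4283  0.1584  0.046 ]]
[np.float64(-85.15), np.float64(-175.97)]
knob 343.6868686868687 178.63636363636363 99.0 [ 0.58733774 -0.0657042   0.13      ]
handle [0.51471183 0.08780027 0.151     ] [ 0.36952128 -0.232493    0.1       ]
```

View pics/crop1.png

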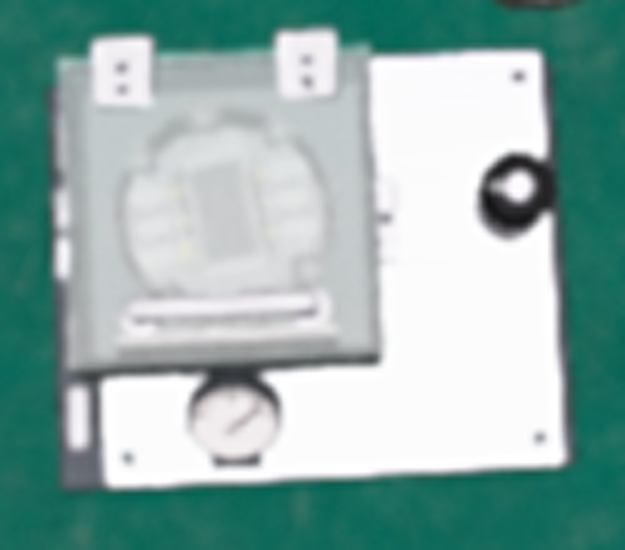

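The needle leans right by roughly 0.9 rad, so I expect about 85° of clockwise turn. The knob is near (0.587, -0.066), the handle near (0.515, 0.088), and the stand's yaw is about 4.4°. I'm heading for the knob.

Request:
move_arm([
  [[-0.045, 0, -0.02, -8.5], [-0.09, 0, -0.04, -17], [-0.135, 0, -0.06, -25.5], [-0.18, 0, -0.08, -34], [-0.225, 0, -0.1, -42.5]],
])

```text
time: 0.6
ee_pos: [0.4042, -0.2989, 0.2311]
tcp_rot: [-90.0, 0.0, -110.4]
wrist_force: [0.6, -1.4, 0.6]
opening: 0.0849
```

```bash
cat >> h.py <<'E'
def rem(tgt,yaw):
    from workcell import get_obs
    from scipy.spatial.transform import Rotation as R
    o=get_obs();r=R.from_euler('xyz',o["tcp_rot"],degrees=True)
    print("t",round(o["time"],2),"pos",o["ee_pos"].round(4),"rpy",o["tcp_rot"].round(2),"q",o["q"].round(1),"F",o["wrist_force"].round(1),"T",o["torque"].round(2),"open",round(o["opening"],4))
    print("shift",r.inv().apply(np.array(tgt)-o["ee_pos"]).round(4),"turn",round(o["tcp_rot"][2]-yaw,2))
E
python3 -c "
from h import *
rem([.587,-.066,.2],-40)"
```

```text
t 0.6 pos [ 0.4042 -0.2989  0.2311] rpy [ -90.01    0.   -110.43] q [-36.5  -1.5   3.4  94.9  -0.   73.9] F [ 0.6 -1.4  0.6] T [-0.02  0.   -0.02] open 0.0849
shift [-0.2821  0.0311  0.09  ] turn -70.43
```

Request:
move_arm([
  [[-0.045, 0, 0.0145, -8.5], [-0.09, 0, 0.029, -17], [-0.135, 0.005, 0.0435, -25.5], [-0.18, 0.01, 0.058, -34], [-0.225, 0.015, 0.072, -42.5]],
])

```text
time: 1.1
ee_pos: [0.5514, -0.1139, 0.2159]
tcp_rot: [-90.0, 0.0, -67.9]
wrist_force: [0.7, -1.8, -0.1]
opening: 0.0859
```

```bash
python3 -c "
from h import *
rem([.587,-.066,.19],-40)"
```

```text
t 1.1 pos [ 0.5514 -0.1139  0.2159] rpy [-90.01   0.   -67.9 ] q [-11.7   6.5  10.   93.5  -0.   56.2] F [ 0.7 -1.8 -0.1] T [-0.05 -0.06 -0.01] open 0.0859
shift [-0.031   0.0259  0.051 ] turn -27.9
```

Request:
move_arm([
  [[-0.012, 0.006, 0.02, -8], [-0.024, 0.014, 0.04, -16], [-0.031, 0.022, 0.051, -24], [-0.031, 0.026, 0.051, -28], [-0.031, 0.026, 0.051, -28]],
])

```text
time: 1.6
ee_pos: [0.5861, -0.0675, 0.189]
tcp_rot: [-90.1, 0.1, -40.2]
wrist_force: [-0.2, 0.2, -0.6]
opening: 0.0853
```

```bash
python3 - <<'E'
from h import *
from workcell import *
c=camera("wrist");cv2.imwrite("pics/w1.png",c["color"]);np.savez("w1.npz",**c)
rem([.587,-.066,.101],-40)
T=np.array(c["T"]);p=np.linalg.inv(T)@[.587,-.066,.137,1];print(c["fx"]*p[0]/p[2]+c["cx"],c["fy"]*p[1]/p[2]+c["cy"],T.round(3))
E
```

```text
t 1.65 pos [ 0.5861 -0.0679  0.1897] rpy [-9.005e+01  6.000e-02 -4.034e+01] q [-6.6  9.9 10.9 91.1 -0.  33.7] F [-0.3  0.   0.3] T [ 0.04  0.01 -0.  ] open 0.0852
shift [-0.0004  0.0887  0.0021] turn -0.34
327.27151909508086 223.6621260717682 [[ 0.645  0.732  0.218  0.529]
 [ 0.764 -0.618 -0.186 -0.021]
 [-0.001  0.287 -0.958  0.332]
 [ 0.     0.     0.     1.   ]]
```

View pics/w1.png

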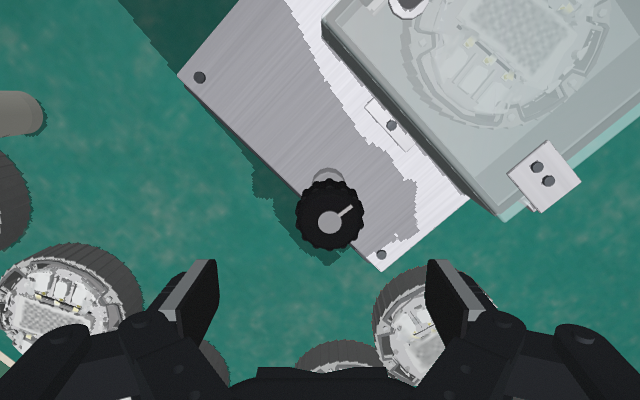

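The wrist view shows the knob top at (330,220), about 2 mm from the prediction, with its white pointer going to (352,207). I'll correct for that and descend.

Request:
move_arm([
  [[-0.002, 0.02, 0.004, 0], [-0.002, 0.045, 0.004, 0], [-0.002, 0.07, 0.004, 0], [-0.002, 0.088, 0.004, 0], [-0.002, 0.088, 0.004, 0]],
])

```text
time: 2.15
ee_pos: [0.586, -0.0639, 0.0999]
tcp_rot: [-90.1, 0.2, -40.4]
wrist_force: [0.6, -0.4, 0.3]
opening: 0.0852
```

Request:
move_arm([
  [[0, 0, 0, 0], [0, 0, 0, 0], [0, 0, 0, 0], [0, 0, 0, 0], [0, 0, 0, 0]],
], claw=0.03, newtons=40)

```text
time: 2.65
ee_pos: [0.5885, -0.0634, 0.104]
tcp_rot: [-89.9, -0.1, -40.3]
wrist_force: [1.4, 2.3, 6.2]
opening: 0.0396
```

Request:
move_arm([
  [[0, 0, 0, 8], [0, 0, 0, 16], [0, 0, 0, 24], [0, 0, 0, 32], [0, 0, 0, 40]],
])

```text
time: 3.15
ee_pos: [0.5888, -0.0627, 0.1052]
tcp_rot: [-89.7, 0.0, -80.5]
wrist_force: [0.1, 7.3, 14.7]
opening: 0.0399
```

Request:
move_arm([
  [[0, 0, 0, 7], [0, 0, 0, 14], [0, 0, 0, 21], [0, 0, 0, 28], [0, 0, 0, 28]],
])

```text
time: 3.65
ee_pos: [0.5893, -0.0624, 0.1059]
tcp_rot: [-89.7, 0.2, -108.4]
wrist_force: [1.6, 8.6, 16.5]
opening: 0.0401
```

```bash
python3 - <<'E'
from h import *
from workcell import *
rem([.587,-.066,.101],-40)
c=camera("top");x=c["color"][210:240,272:302]
c2=camera("scene");np.savez("s2.npz",**c2)
T=np.array(c2["T"]);W=ray(c,287,224,.075);p=np.linalg.inv(T)@[*W,1];u,v=int(c2["fx"]*p[0]/p[2]+c2["cx"]),int(c2["fy"]*p[1]/p[2]+c2["cy"]);print(W,u,v)
y=c2["color"][v-20:v+20,u-20:u+20]
r=lambda a:cv2.resize(a,(400,400),interpolation=cv2.INTER_CUBIC)
o=dict(np.load("top0.npz"))["color"][210:240,272:302]
cv2.imwrite("pics/d1.png",np.hstack([r(x),r(y)]))
E
```

```text
t 3.65 pos [ 0.5893 -0.0624  0.1059] rpy [ -89.7     0.22 -108.43] q [-6.100e+00  9.800e+00  1.500e+00  8.140e+01  1.000e-01  1.023e+02] F [ 1.6  8.6 16.5] T [ 1.6   0.16 -0.03] open 0.0401
shift [ 0.0042  0.0049 -0.0011] turn -68.43
[0.46483066 0.08498727 0.075     ] 331 230
```

View pics/d1.png

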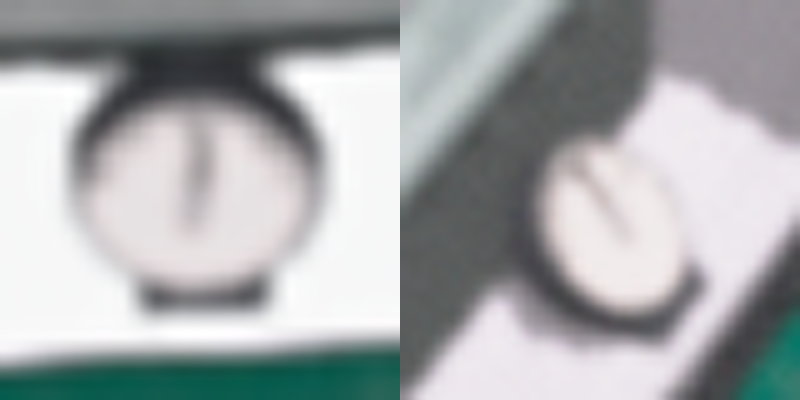

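The needle is now nearly upright, still leaning slightly right. My estimate from the first picture, about 79° in total, agrees with roughly 11° more. I'll turn 11°, release and rise.

Request:
move_arm([
  [[0, 0, 0, 4], [0, 0, 0, 8], [0, 0, 0, 11], [0, 0, 0, 11], [0, 0, 0, 11]],
])

```text
time: 4.25
ee_pos: [0.5895, -0.0624, 0.1062]
tcp_rot: [-89.7, 0.3, -119.2]
wrist_force: [0.2, 9.4, 19.4]
opening: 0.0399
```

Request:
move_arm([
  [[0, 0, 0, 0], [0, 0, 0, 0], [0, 0, 0, 0], [0, 0, 0, 0], [0, 0, 0, 0]],
], claw=0.085)

```text
time: 4.75
ee_pos: [0.5873, -0.0638, 0.1019]
tcp_rot: [-90.0, -0.0, -119.3]
wrist_force: [0.9, -0.2, 0.4]
opening: 0.085
```

Request:
move_arm([
  [[0, -0.03, 0, 0], [0, -0.07, 0, 0], [0, -0.11, 0, 0], [0, -0.14, 0, 0], [0, -0.14, 0, 0]],
])

```text
time: 5.25
ee_pos: [0.5886, -0.0639, 0.247]
tcp_rot: [-89.7, 0.1, -119.3]
wrist_force: [-0.2, 0.3, -0.5]
opening: 0.0847
```

```bash
python3 - <<'E'
from h import *
from workcell import *
rem([.4,.09,.24],-85.6)
c=camera("wrist");np.savez("w2.npz",**c);T=np.array(c["T"])
for P in([.465,.085,.075],[.511,.089,.151]):
    p=np.linalg.inv(T)@[*P,1];print(c["fx"]*p[0]/p[2]+c["cx"],c["fy"]*p[1]/p[2]+c["cy"])
print(T.round(3))
E
```

```text
t 5.25 pos [ 0.5886 -0.0639  0.247 ] rpy [ -89.65    0.14 -119.26] q [ -6.2  10.9  18.5  97.2  -0.  113.1] F [-0.2  0.3 -0.5] T [-0.02 -0.   -0.02] open 0.0847
shift [-0.0421  0.0057 -0.2398] turn -33.66
110.23393796354296 96.01225539496934
95.28887268395655 53.88466447003242
[[ 0.872 -0.47  -0.135  0.622]
 [-0.489 -0.835 -0.253 -0.   ]
 [ 0.006  0.287 -0.958  0.39 ]
 [ 0.     0.     0.     1.   ]]
```

Request:
move_arm([
  [[0.004, -0.004, -0.041, -7], [0.008, -0.008, -0.082, -14], [0.012, -0.012, -0.123, -21], [0.016, -0.016, -0.164, -28], [0.019, -0.02, -0.205, -34]],
])

```text
time: 5.8
ee_pos: [0.3974, 0.0203, 0.2608]
tcp_rot: [-90.1, 0.0, -85.0]
wrist_force: [-0.0, 0.0, 0.8]
opening: 0.0853
```

Request:
move_arm([
  [[0, 0, 0, 0], [0, 0, 0, 0]],
])

```text
time: 6.0
ee_pos: [0.3989, 0.0201, 0.2617]
tcp_rot: [-90.0, -0.0, -85.2]
wrist_force: [0.6, -0.1, -0.3]
opening: 0.0851
```

```bash
python3 - <<'E'
from h import *
from workcell import *
rem([.511,.089,.2],-85.6)
c=camera("wrist");np.savez("w3.npz",**c);cv2.imwrite("pics/w3.png",c["color"]);T=np.array(c["T"]);
for P in([.465,.085,.075],[.511,.089,.151]):
    p=np.linalg.inv(T)@[*P,1];print(c["fx"]*p[0]/p[2]+c["cx"],c["fy"]*p[1]/p[2]+c["cy"])
E
```

```text
t 6.0 pos [0.3989 0.0201 0.2617] rpy [-8.998e+01 -1.000e-02 -8.524e+01] q [  2.9 -14.6  -4.7  99.8  -0.   88.1] F [ 0.6 -0.1 -0.3] T [ 0.03  0.02 -0.08] open 0.0851
shift [-0.0594  0.0618  0.1174] turn 0.36
402.0534260832694 107.9985634820047
491.92324546397873 112.45243321641473
```

View pics/w3.png

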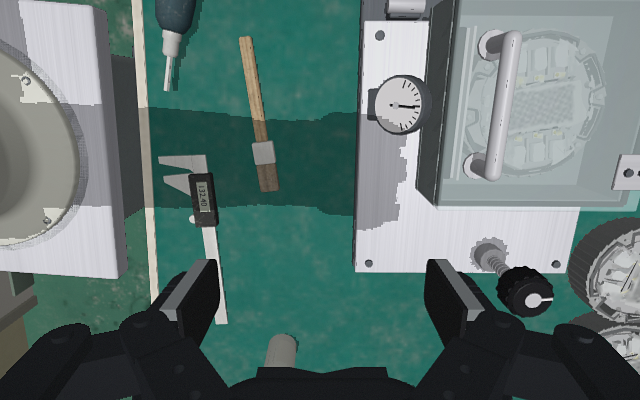

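The wrist view shows the dial at (402,105), with the needle pointing along the image's right (the stand's rear). The handle bar runs from about (512,35) to (493,175). I'll enlarge the dial and locate the bar.

```bash
python3 - <<'E'
from h import *
c=dict(np.load("w3.npz"))
x=c["color"][72:140,365:435]
x=cv2.rotate(cv2.resize(x,None,fx=8,fy=8,interpolation=cv2.INTER_CUBIC),cv2.ROTATE_90_COUNTERCLOCKWISE)
cv2.imwrite("pics/d2.png",x)
g=cv2.cvtColor(c["color"],cv2.COLOR_BGR2GRAY)
for v in(60,80,100,120,140,160): print(v,g[v,485:530:2])
for p in((512,35),(493,175),(502.5,105)):print(ray(c,*p,.151).round(4))
E
```

```text
60 [163  96  91 130 129 156 184 112 121 151 168 180 201 221 198 191 182 185
 189 189 190 171 183]
80 [177 180 182 182 182 188  90 137 161 175 191 129 213 195 190 172 188 190
 190 190 186 183 181]
100 [183 186 187 183 153 116 150 169 179 202 222 198 193 183 173 174 173 167
 170 177 171 171 172]
120 [182 191 186  88 133 160 175 191 137 212 195 190 163 173 171 171 177 175
 165 166 176 176 173]
140 [170 182 108 147 168 180 200 218 199 193 181 180 178 181 176 192 192 189
 191 182 162 185 181]
160 [ 91 129 159 175 189 133 209 195 190 160 188 186 184 185 189 190 189 189
 189 191 162 184 171]
[0.5132 0.139  0.151 ]
[0.5217 0.045  0.151 ]
[0.5172 0.0946 0.151 ]
```

View pics/d2.png

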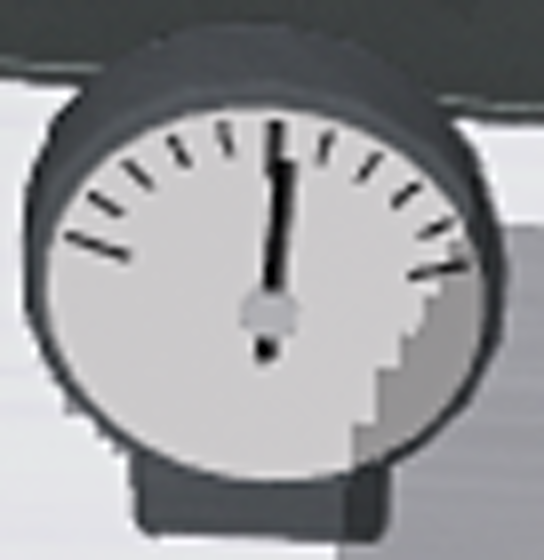

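The needle reads about 0.07 rad right of the centre mark, well inside the 0.2 limit, so the plate is level. The bar is at about (0.515, 0.091) with yaw 5°. I'm moving above the handle.

Request:
move_arm([
  [[-0.015, 0.01, 0.03, 0], [-0.03, 0.025, 0.06, 0], [-0.045, 0.04, 0.09, 0], [-0.061, 0.055, 0.1215, 0], [-0.061, 0.062, 0.1215, 0]],
])

```text
time: 6.55
ee_pos: [0.5178, 0.0918, 0.1954]
tcp_rot: [-90.3, -0.0, -85.3]
wrist_force: [-2.3, 0.2, -1.5]
opening: 0.0853
```

Request:
move_arm([
  [[0, 0, 0, 0], [0, 0, 0, 0]],
])

```text
time: 6.75
ee_pos: [0.5152, 0.0902, 0.1998]
tcp_rot: [-90.1, -0.0, -85.3]
wrist_force: [-0.6, -0.7, 0.3]
opening: 0.0851
```

```bash
python3 - <<'E'
from h import *
from workcell import *
rem([.515,.091,.134],-85)
c=camera("wrist");cv2.imwrite("pics/w4.png",c["color"]);T=np.array(c["T"]);np.savez("w4.npz",**c)
for P in([.515,.091,.157],[.511,.138,.157],[.519,.044,.157]):
    p=np.linalg.inv(T)@[*P,1];print(c["fx"]*p[0]/p[2]+c["cx"],c["fy"]*p[1]/p[2]+c["cy"])
E
```

```text
t 6.75 pos [0.5152 0.0902 0.1998] rpy [-9.008e+01 -1.000e-02 -8.531e+01] q [ 9.9  0.8  2.2 91.5 -0.  95.2] F [-0.6 -0.7  0.3] T [-0.    0.02  0.  ] open 0.0851
shift [-0.0009  0.0658 -0.0001] turn -0.31
324.3736691252045 226.18215030993971
324.2561031930981 142.0128516721185
324.4761034541197 299.51823897755423
```

View pics/w4.png

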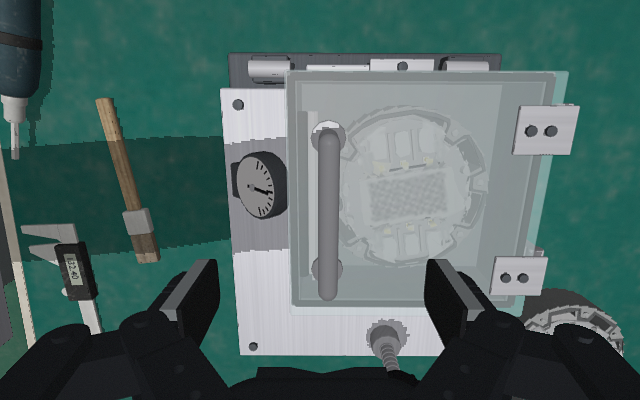

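The bar is centred in the view at column 328, rows 130 to 298. That is 2 mm rearward of my estimate and parallel to the pads, so I descend and grip.

Request:
move_arm([
  [[-0.003, 0.02, 0.002, 0], [-0.003, 0.045, 0.002, 0], [-0.003, 0.06, 0.002, 0], [-0.003, 0.066, 0.002, 0], [-0.003, 0.066, 0.002, 0]],
])

```text
time: 7.3
ee_pos: [0.5168, 0.0937, 0.1343]
tcp_rot: [-90.0, -0.0, -85.3]
wrist_force: [0.3, -1.1, -0.7]
opening: 0.085
```

Request:
move_arm([
  [[0, 0, 0, 0], [0, 0, 0, 0], [0, 0, 0, 0], [0, 0, 0, 0], [0, 0, 0, 0]],
], claw=0.005, newtons=70)

```text
time: 7.8
ee_pos: [0.5178, 0.094, 0.1346]
tcp_rot: [-89.9, 0.0, -85.3]
wrist_force: [33.0, 3.1, -3.9]
opening: 0.012
```

Request:
move_arm([
  [[0, 0, 0, 0], [0, 0, 0, 0], [0, 0, 0, 0]],
])

```text
time: 8.1
ee_pos: [0.5185, 0.0941, 0.1348]
tcp_rot: [-89.8, 0.0, -85.3]
wrist_force: [5.9, 0.5, -0.4]
opening: 0.0098
```

Gripped. I lift slowly along the lid's arc.

Request:
move_arm([
  [[0, -0.001, 0, 0], [0, -0.002, 0.0005, 0], [0, -0.003, 0.001, 0], [0, -0.004, 0.001, 0], [0, -0.005, 0.0015, 0]],
])

```text
time: 8.6
ee_pos: [0.5191, 0.0941, 0.1374]
tcp_rot: [-90.0, -0.0, -85.3]
wrist_force: [8.2, 1.7, -13.9]
opening: 0.0097
```

Request:
move_arm([
  [[0, -0.001, 0.0005, 0], [0, -0.002, 0.0005, 0], [0, -0.003, 0.001, 0], [0, -0.004, 0.001, 0], [0, -0.005, 0.0015, 0]],
])

```text
time: 9.1
ee_pos: [0.5209, 0.0943, 0.1434]
tcp_rot: [-90.0, -0.0, -85.3]
wrist_force: [8.4, 1.4, -8.1]
opening: 0.0095
```

Request:
move_arm([
  [[0, -0.002, 0.0005, 0], [0, -0.004, 0.001, 0], [0, -0.006, 0.002, 0], [0, -0.008, 0.0025, 0], [0, -0.009, 0.003, 0]],
])

```text
time: 9.6
ee_pos: [0.5242, 0.0945, 0.1529]
tcp_rot: [-89.9, -0.0, -85.3]
wrist_force: [7.6, 0.7, -7.4]
opening: 0.0096
```

Request:
move_arm([
  [[0, 0, 0, 0], [0, 0, 0, 0], [0, 0, 0, 0], [0, 0, 0, 0]],
])

```text
time: 10.0
ee_pos: [0.5242, 0.0945, 0.1528]
tcp_rot: [-89.9, -0.0, -85.3]
wrist_force: [9.2, -0.2, -7.0]
opening: 0.0099
```

```bash
python3 - <<'E'
from h import *
from workcell import *
rem([.515,.091,.134],-85)
a=camera("wrist")["color"];b=camera("scene")["color"][160:280,240:380]
cv2.imwrite("pics/e.png",np.hstack([a[20:380,200:500],cv2.resize(b,(420,360),interpolation=cv2.INTER_CUBIC)]))
E
```

```text
t 10.0 pos [0.5242 0.0945 0.1528] rpy [-8.990e+01 -1.000e-02 -8.526e+01] q [10.2  1.6 -2.1 86.2 -0.  95.5] F [ 9.2 -0.2 -7. ] T [ 0.17 -1.57 -0.09] open 0.0099
shift [ 0.0027  0.0188 -0.0095] turn -0.26
```

View pics/e.png

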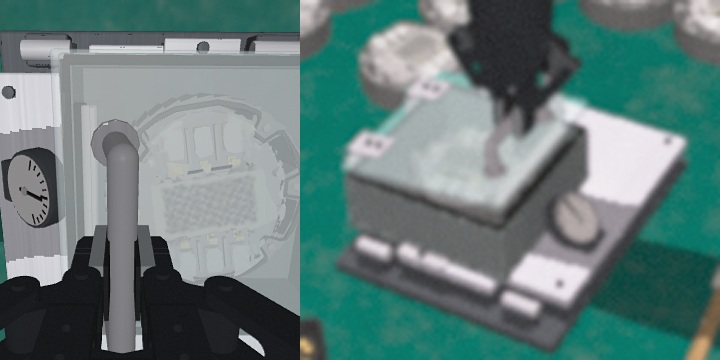

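The lid is ajar, with a dark gap along its front edge, and the pads hold the bar. I'll check the bar's height with the range image, which also tells whether it slipped.

```bash
python3 - <<'E'
from h import *
from workcell import *
c=camera("wrist");o=dict(np.load("w4.npz"))
def z(c,u,v):
    d=np.median(c["range_z"][v-2:v+3,u-2:u+3]);T=np.array(c["T"]);return (T@[(u-c["cx"])/c["fx"]*d,(v-c["cy"])/c["fy"]*d,d,1])[:3].round(4)
for v in(180,200,220):print("now",z(c,323,v),"shut",z(o,328,v))
for p in((350,150),(400,100),(450,150)):print("lid now",z(c,*p),"shut",z(o,*p))
E
```

```text
now [0.5195 0.1376 0.1741] shut [0.5147 0.1177 0.1568]
now [0.5201 0.1301 0.174 ] shut [0.5157 0.1064 0.1568]
now [0.5207 0.1225 0.174 ] shut [0.5167 0.0947 0.1566]
lid now [0.5314 0.1433 0.1368] shut [0.5282 0.1295 0.1212]
lid now [0.5513 0.1667 0.1339] shut [0.5552 0.1621 0.1208]
lid now [0.5787 0.1462 0.1306] shut [0.5911 0.1345 0.1205]
```

Both bar and lid give 0.12 to 0.13 rad, a gap of about 22 mm. A small lift brings it to 25 mm, then a final check of the dial.

Request:
move_arm([
  [[0, -0.001, 0.0005, 0], [0, -0.002, 0.001, 0], [0, -0.0025, 0.001, 0], [0, -0.0025, 0.001, 0], [0, -0.0025, 0.001, 0]],
])

```text
time: 10.65
ee_pos: [0.5251, 0.0946, 0.1551]
tcp_rot: [-89.9, -0.0, -85.3]
wrist_force: [8.8, 0.8, -8.5]
opening: 0.0096
```

Request:
move_arm([
  [[0, 0, 0, 0], [0, 0, 0, 0], [0, 0, 0, 0], [0, 0, 0, 0], [0, 0, 0, 0]],
])

```text
time: 11.15
ee_pos: [0.5251, 0.0946, 0.1551]
tcp_rot: [-89.9, -0.0, -85.3]
wrist_force: [7.6, 0.2, -8.3]
opening: 0.0096
```

```bash
python3 - <<'E'
from h import *
from workcell import *
rem([.515,.091,.134],-85)
c=camera("wrist")
def z(c,u,v):
    d=np.median(c["range_z"][v-2:v+3,u-2:u+3]);T=np.array(c["T"]);return (T@[(u-c["cx"])/c["fx"]*d,(v-c["cy"])/c["fy"]*d,d,1])[:3]
a,b=z(c,350,150),z(c,450,150);print("bar",z(c,323,200),"slope",(a[2]-b[2])/(b[0]-a[0]))
x=c["color"][160:255,195:275];cv2.imwrite("pics/d3.png",cv2.rotate(cv2.resize(x,None,fx=6,fy=6,interpolation=cv2.INTER_CUBIC),cv2.ROTATE_90_COUNTERCLOCKWISE))
t=camera("top")["color"].astype(int);o=dict(np.load("top0.npz"))["color"].astype(int)
for n,(u,v) in dict(bottle=(403,262),lens=(194,245),tray=(207,173),stud=(438,208),stud2=(438,258),s3=(348,118)).items():
    print(n,np.abs(t-o)[v-18:v+18,u-18:u+18].mean().round(1))
E
```

```text
t 11.15 pos [0.5251 0.0946 0.1551] rpy [-8.993e+01 -1.000e-02 -8.526e+01] q [10.2  1.8 -1.7 86.4 -0.  95.5] F [ 7.6  0.2 -8.3] T [ 0.13 -1.49 -0.03] open 0.0096
shift [ 0.0027  0.0211 -0.0104] turn -0.26
bar [0.52097297 0.13027339 0.17644669] slope 0.13008876203299813
bottle 9.6
lens 13.9
tray 7.9
stud 14.9
stud2 15.1
s3 15.7
```

View pics/d3.png

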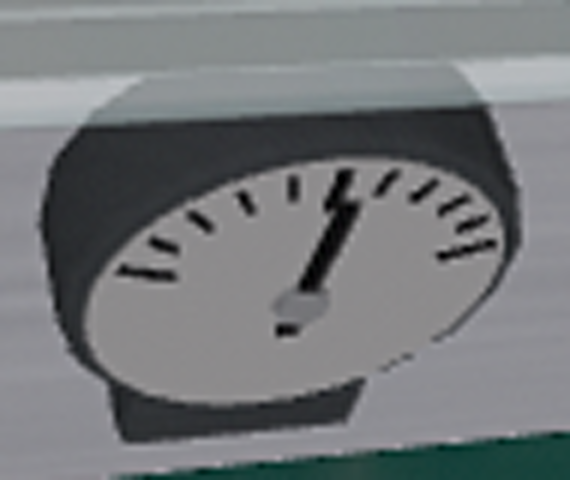

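The needle is still at the thick centre mark, less than half a division to the right. The lid is still and the grip is firm.

```bash
python3 -c "
from workcell import *
print(job_done())"
```

```text
the job is handed in; nothing more can be done
None
```

I turned the knob about 79° clockwise until the dial read level, then pulled the lid free by its handle and handed the job in at about 11 s, still holding it ajar. No verdict was reported.

- **Level:** the needle stood about 0.07 rad right of the centre mark after turning (the limit is 0.2 rad). In the last, oblique picture it was still within half a division of the mark.
- **Lid:** the last range reading gave 0.13 rad, a gap of about 23 to 24 mm. The handle position did not change over the last 0.5 s.
- **Grip:** the gripper was set to 70 N and the opening read 9.6 mm on the 12 mm bar. That is slightly under the bar's size, but the bar rose with the fingers to within 1 mm. The wrist force was about 11 N.
- **Bystanders:** I never touched them. The before-and-after image comparison showed only small, fairly uniform differences of 8 to 16 grey levels, but I did not measure their positions.

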